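# Carry the hot smoker canister on its tray to the turntable

## Robot

A 6-joint arm with a two-finger parallel gripper is mounted at the origin on the work surface. World frame = base frame: x ahead of the robot, y to its left, z up, the work surface at z = 0. Lengths are in m, angles in degrees, forces in N, time in s.
With the tool pointing down it reaches from about 0.375 to 0.9 m from the base axis. Payload 3.1 kg.
Tool frame: the origin (TCP) lies on the front face of the gripper's body, between the roots of the fingers; the fingertips stand 70 mm ahead of it and the grasp point (between the pads) lies 51 mm ahead of it (bot.tip_extent is the distance from the TCP to the fingertips, in m); z points along the fingers, x is the direction in which the jaws open and shut, and the axes are right-handed (so a half turn about z gives the same grasp; the last joint's range is limited). The gripper opens to 87 mm and grips with 3 to 60 N. Pads are 19 mm wide; open, the fingers measure 117 mm over their backs; the gripper's body (75 mm by 190 mm) begins 51 mm behind the grasp point.
Start: joints at [60.705, 30.224, 82.088, -0, 67.689, -10.227], TCP at [0.204, 0.591, 0.292] pointing down, gripper open.
Joint ranges: [-176.69, 176.69], [-43.24, 126.21], [12.49, 139.97], [-82, 262], [0, 151.66], [-163.58, 163.58]. Speed limits (degrees/s): [159.86, 159.86, 180, 180, 180, 180].

## Interface

Orientations are given as a 3x3 rotation matrix whose columns are the frame's x, y, z axes.
In Python, from rig import bot, viewer, ticket gives the robot as it stands. The module is installed in compiled form; this text tells all that it offers.
- The arm moves only by the tool arm_command, never from a script. Its argument "targets" is a list of rows, each an object with "rot": the turn, a rotation vector about the tool's x, y, z in degrees, a list of three; "offset": the shift along the tool's x, y, z in cm, a list of three; "gripper": the closure, from 0 (fully open) to 1 (shut). A call has 1 to 8 rows; each row is the pose to reach, as a shift and turn from the pose commanded when the call began, along the tool's axes at that moment; what a row does not reach only later rows make up. A row lasts 1/10 s, in which the tool goes at most 50 mm and 8.59 degrees, less where a joint would pass 70% of its speed; a pose out of reach is approached as far as the arm can. A call with a gripper value outside its range is refused whole. The fingers move at their own pace and stop on an object; the grip force is fixed at half the most. Time passes only in rows, so rows that repeat a pose let the fingers close. It gives the time, the measured TCP pose, the force and the opening at its end, in the units of the state.
- bot.read_state(): the state, without advancing time (a new reading comes with each control period).
- viewer.capture(name): name is "scene" or "side" or "wrist"; returns a dict with "frame" (480x640x3 uint8, red, green, blue), "fx", "fy", "cx", "cy" (pixels), "view" (4x4, takes a point from world to camera coordinates). Camera axes: x right, y down, z forward; pixel columns grow to the right and rows downward; lengths in m; the calibration is good to about 2 mm. A picture is of the moment at which its call begins. There is no depth.
- ticket.hand_in(): hands the job in, once; it reports no verdict.
The state is a dict: "time_s": time; "joint_positions": joint angles; "qvel": joint speeds; "tau": joint torques, N m; "position": TCP position; "tcp_rot": TCP orientation; "force": force on the tool from outside, world axes, zero at the start; "moment": the same for the moment, N m; "opening": opening from 0.0 (shut) to 1.0 (fully open).
Only numpy, scipy, OpenCV 4.12 (cv2) and the standard library are available. Lean on these libraries where they do the work, as an engineer would, in place of code of your own. Each camera call takes 0.05 s, during which the arm holds its last target. There are 200 camera calls.

## Task

A hot smoker canister lies loose against one end wall of a drip tray whose floor is slightly crowned. Lift the tray by its overhead handle about 10 cm clear of the shelf, tilt it so that the canister rolls up to the middle of the tray, and keep it there, in the air, for at least six seconds; then set the tray down gently, centred on the turntable, and let go with the canister lying at rest on the middle. Do not touch the canister, do not let it run to the opposite end or out of the tray, do not tip the tray steeply, and leave the cup, brush and fork alone.

Things in the scene. Friction and masses are not known exactly. Their poses are not given: they have to be found in the camera images.
- tray: Loose steel drip tray, 280 (x) by 160 mm (y), 0.45 kg. Origin: centre of its underside, z up. Its floor is crowned along x: an arc of radius 1.56 m, highest along the line x = 0 (11 mm above the origin), straight along y. End walls 35 mm high, inner faces at x = +-136 mm; side walls 25 mm high, inner faces at y = +-76 mm. A handle bar bridges its middle along y on two thin uprights.
- tray_handle (a point): Centre of the tray's handle bar, fixed, 160 mm above the tray's origin at x = y = 0. Dark wood, flat-sided, 14 mm thick (along the tray's x), 26 mm high, running along the tray's y over its whole width. Grip it from above, fingers closing along the tray's x, firmly (60 N or more). 55 mm of air lies between the bar and the top of the canister.
- canister: Dark steel, domed ends, 80 mm thick, 130 mm long, 0.3 kg (+-35%). Origin: its centre (51 mm above the tray's underside at x = 0); its y along itself and the tray's y; it turns as it rolls. Starts at tray x = -98 mm, at rest on the end wall. On slope a it gains 6.8 x a m/s2; a = tray tilt (+x end down) + x/1.6 m (runaway, 0.45 s); lags if the tray speeds up along x. Sticks below a = 0.012.
- turntable: Small round stainless turntable with a fixed foot: flat plate 260 mm in diameter, its top 45 mm above the origin. Origin: centre of the foot's underside on the shelf; the plate is concentric. The plate turns about the vertical axis against a stiff bearing (about 0.1 N m). Any direction of the tray on it will do.
- cup: White ceramic espresso cup, 64 mm wide at the rim, 58 mm high, origin at the centre of its underside. Bystander.
- brush: Basting brush lying on the shelf, 230 mm long, up to 16 mm high, origin on its underside, handle from x = -125 mm, tip at x = +105 mm. Bystander.
- fork: Short stainless grill fork lying on the shelf, 250 mm long, 12 mm high, origin on its underside near its middle, its x along it. Bystander.
Things that resemble listed ones, but are neither listed nor needed, are in the scene too. There is more than one size of the canister; the job needs the middle-sized.

How it is judged:
By the outcome, as a careful person would: the job done as asked, in the order asked, and still so for the second after the job is handed in, with the robot touching nothing.
It also fails if it takes over 72 s, if anything falls off the work surface, if the arm or the gripper's body presses on something with over 40 N, if the wrist force passes 120 N, or if a joint passes its speed limit or range.

## Working session

There is one attempt and no reset: what is moved stays moved. The work goes in short steps, Python scripts to look and compute and a tool call to move; the robot and the scene stay as the last step left them, time stands still between calls to the robot, and variables do not carry over. Pictures are saved under pics/ and viewed, about 8 in all and at most 12, crops included, and the job is handed in when it is done.

Besides the shell and the picture viewer there is one more tool, called after "Call:" as name(argument=value, ...) on one line, values as JSON. arm_command: Moves the arm, as the interface text tells. Its arguments: {"type":"object","properties":{"targets":{"type":"array"}},"required":["targets"]}

```bash
mkdir -p pics; cat > h.py <<'E'
import numpy as np, cv2
from rig import bot, viewer, ticket
def cap(n, out=None):
    c=viewer.capture(n)
    if out: cv2.imwrite('pics/'+out, c['frame'][:,:,::-1])
    return c
def ray(c,u,v):
    V=np.array(c['view']); R=V[:3,:3]; o=-R.T@V[:3,3]
    d=R.T@np.array([(u-c['cx'])/c['fx'],(v-c['cy'])/c['fy'],1]); return o,d
def onz(c,u,v,z):
    o,d=ray(c,u,v); return o+d*(z-o[2])/d[2]
def proj(c,p):
    V=np.array(c['view']); q=V[:3,:3]@np.array(p)+V[:3,3]
    return np.array([c['cx']+c['fx']*q[0]/q[2], c['cy']+c['fy']*q[1]/q[2]])
E
python3 - <<'E'
from h import *
a=cap('scene','s1.png'); b=cap('side','d1.png')
for c in (a,b): print(ray(c,320,240), c['fx'])
s=bot.read_state(); print(s['time_s'],s['position'],s['tcp_rot'],s['opening'],s['force'])
E
```

```text
(array([ 1.34504217, -0.50274108,  0.92301137]), array([-0.66859292,  0.33869142, -0.66211658])) 471.9743013290225
(array([0.3344785 , 0.70857143, 0.70217757]), array([ 0.20631424, -0.79496493, -0.57078953])) 509.3811665642374
0.1 [0.20389826 0.59024524 0.29136761] [[ 3.26693648e-01  9.45129803e-01 -9.57277922e-04]
 [ 9.45128316e-01 -3.26694868e-01 -1.71169660e-03]
 [-1.93051325e-03 -3.45550064e-04 -9.99998077e-01]] 0.999154679170747 [0.00157473 0.59143588 0.0425816 ]
```

View pics/s1.png

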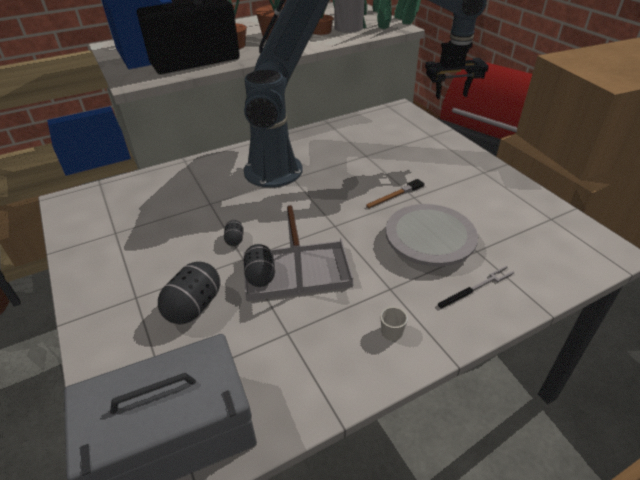

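View pics/d1.png

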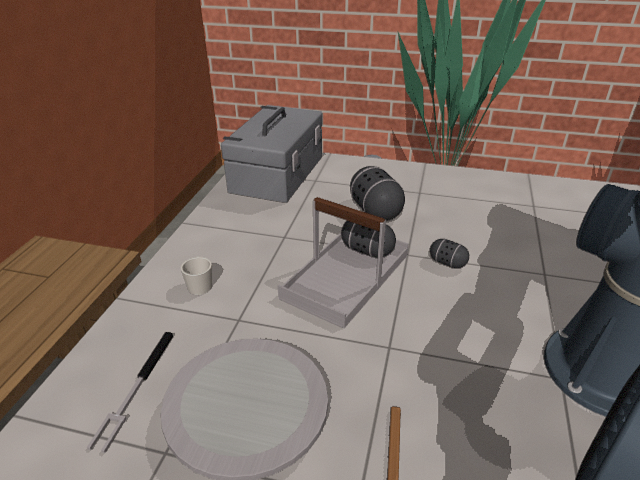

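The scene view shows the tray with the middle canister at its left end (canister about (259,265), bar (290,207)–(297,245)) and the turntable plate at (431,233). In the side view the bar runs (313,200)–(385,222), the canister is at the tray's far end (368,238), and the plate is centred near (245,405).

```bash
python3 - <<'E'
from h import *
a=cap('scene'); b=cap('side')
def brown(c,box):
    x0,y0,x1,y1=box; h=cv2.cvtColor(c['frame'],cv2.COLOR_RGB2HSV)
    m=((h[...,0]<14)&(h[...,1]>90)&(h[...,2]>30)).astype(np.uint8)
    k=np.zeros_like(m);k[y0:y1,x0:x1]=m[y0:y1,x0:x1]
    n,l,st,ce=cv2.connectedComponentsWithStats(k); i=1+np.argmax(st[1:,4]); print('bar',st[i],ce[i])
    pts=np.argwhere(l==i)[:,::-1].astype(np.float32); return ce[i],cv2.boxPoints(cv2.minAreaRect(pts))
ca,ra=brown(a,(275,195,310,255)); cb,rb=brown(b,(305,190,395,235))
print(ra,rb)
o1,d1=ray(a,*ca);o2,d2=ray(b,*cb)
t=np.linalg.lstsq(np.c_[d1,-d2],o2-o1,rcond=None)[0]; p1=o1+d1*t[0];p2=o2+d2*t[1];print('handle',p1,p2)
r=rb[np.argsort(rb[:,0])]; print('side bar ends z=.16',onz(b,*r[:2].mean(0),.16),onz(b,*r[2:].mean(0),.16))
r=ra[np.argsort(ra[:,1])]; print('scene bar ends z=.16',onz(a,*r[:2].mean(0),.16),onz(a,*r[2:].mean(0),.16))
# tray corners in side, approximate
for u,v,z in [(279,289,.025),(347,322,.025),(409,240,.035),(281,287,.035),(345,312,.03)]: print(u,v,onz(b,u,v,z))
# turntable
for c,(u,v),n in ((a,(431,232),'s'),(b,(245,405),'d')):
    g=cv2.cvtColor(c['frame'],cv2.COLOR_RGB2LAB).astype(int); 
    print(n,[c['frame'][v,int(x)].tolist() for x in range(u-110,u+111,10) if 0<=x<640])
for P in [(0.05,.4)]: pass
E
```

```text
bar [288 206  11  39 177] [292.42372881 225.53107345]
bar [314 197  71  34 886] [348.53498871 213.56659142]
[[286.67892 206.40363]
 [291.3633  205.58896]
 [298.0422  243.99265]
 [293.35782 244.80731]] [[310.90002 208.29999]
 [315.2     195.4    ]
 [384.5     218.5    ]
 [380.2     231.4    ]]
handle [ 0.49530696 -0.14899775  0.16349001] [ 0.4972961  -0.1476201   0.16190624]
side bar ends z=.16 [ 0.57915325 -0.17820917  0.16      ] [ 0.42563688 -0.12541201  0.16      ]
scene bar ends z=.16 [ 0.41331281 -0.12022274  0.16      ] [ 0.55990541 -0.17121494  0.16      ]
279 289 [ 0.6171613  -0.04366636  0.025     ]
347 322 [0.46211725 0.01664828 0.025     ]
409 240 [ 0.37803065 -0.269823    0.035     ]
281 287 [ 0.61099372 -0.03951376  0.035     ]
345 312 [ 0.47056332 -0.00415457  0.03      ]
s [[139, 133, 128], [148, 140, 136], [127, 121, 116], [151, 143, 137], [152, 145, 139], [149, 143, 137], [90, 86, 82], [128, 121, 121], [136, 136, 129], [136, 135, 130], [136, 135, 130], [131, 130, 124], [135, 134, 128], [136, 135, 129], [135, 134, 129], [127, 120, 119], [155, 148, 142], [153, 147, 140], [155, 146, 142], [154, 147, 141], [120, 115, 109], [154, 146, 141], [156, 149, 143]]
d [[167, 159, 155], [166, 158, 153], [164, 156, 150], [148, 140, 140], [148, 141, 141], [157, 155, 151], [155, 153, 149], [155, 152, 148], [151, 148, 144], [154, 150, 145], [153, 149, 145], [152, 151, 145], [153, 150, 144], [157, 155, 150], [154, 151, 146], [151, 150, 146], [155, 152, 147], [154, 151, 146], [147, 140, 140], [148, 140, 140], [163, 155, 150], [164, 156, 152], [164, 158, 152]]
```

```bash
python3 - <<'E'
from h import *
for n,(x0,y0,x1,y1),sd in (('scene',(370,190,500,280),(431,232)),('side',(130,310,360,479),(245,400))):
    c=cap(n); f=cv2.GaussianBlur(c['frame'],(3,3),0).astype(int); R,G,B=f[...,0],f[...,1],f[...,2]
    for nm,m in (('inner',(R-G<=4)),('outer',((R-G<=4)|(G-B<=3))&(R>95))):
        k=np.zeros(m.shape,np.uint8);k[y0:y1,x0:x1]=m[y0:y1,x0:x1]
        k=cv2.morphologyEx(k,cv2.MORPH_OPEN,np.ones((5,5)))
        cs=cv2.findContours(k,0,cv2.CHAIN_APPROX_NONE)[0]; q=cv2.convexHull(max(cs,key=cv2.contourArea))
        w=np.array([onz(c,*p[0],.045)[:2] for p in q],np.float32)
        A=np.c_[2*w,np.ones(len(w))]; s=np.linalg.lstsq(A,(w**2).sum(1),rcond=None)[0]
        print(n,nm,s[:2],np.sqrt(s[2]+s[:2]@s[:2]),len(w))
E
```

```text
scene inner [0.57696915 0.24256323] 0.10120744455759033 28
scene outer [0.57955974 0.24143795] 0.12931022117639887 35
side inner [0.57855832 0.24274223] 0.09931275336450845 48
side outer [0.57601709 0.24509838] 0.13373039170589682 39
```

Call:
arm_command(targets=[{"rot": [0, 0, 0], "offset": [-3, 2.6, 0], "gripper": 0}, {"rot": [0, 0, 0], "offset": [-7, 6, 0], "gripper": 0}, {"rot": [0, 0, 0], "offset": [-10.8, 9.3, 0], "gripper": 0}, {"rot": [0, 0, 0], "offset": [-14.6, 12.5, 0], "gripper": 0}, {"rot": [0, 0, 0], "offset": [-18.4, 15.8, 0], "gripper": 0}, {"rot": [0, 0, 0], "offset": [-22.2, 19.1, 0], "gripper": 0}, {"rot": [0, 0, 0], "offset": [-26, 22.4, 0], "gripper": 0}, {"rot": [0, 0, 0], "offset": [-29.8, 25.6, 0], "gripper": 0}])

```text
time_s: 1.1
position: [0.3481, 0.2267, 0.2926]
tcp_rot: [[0.326, 0.945, 0.001], [0.945, -0.326, 0.0], [0.001, 0.001, -1.0]]
force: [2.3, -0.3, -0.5]
opening: 0.999
```

```bash
python3 - <<'E'
from h import *
s=bot.read_state(); R=np.array(s['tcp_rot']);p=np.array(s['position']);print(s['time_s'],p)
print(100*R.T@(np.array([.4965,-.1485,.291])-p))
c=cap('scene')
print('cup',onz(c,392,337,0),'fork',onz(c,440,305,0),onz(c,512,272,0),'brush',onz(c,367,206,0),onz(c,423,184,0))
E
```

```text
1.1 [0.34814494 0.22667104 0.2925801 ]
[-30.62699275  26.2604361    0.16451793]
cup [ 0.80654042 -0.04477042  0.        ] fork [ 7.83219354e-01  1.18342002e-01 -1.11022302e-16] [0.78553085 0.36308425 0.        ] brush [3.41548384e-01 1.78127702e-01 1.11022302e-16] [3.31154243e-01 4.08723158e-01 1.11022302e-16]
```

Call:
arm_command(targets=[{"rot": [0, 0, 0], "offset": [-3.8, 3.3, 0], "gripper": 0}, {"rot": [0, 0, 0], "offset": [-7.6, 6.5, 0], "gripper": 0}, {"rot": [0, 0, 0], "offset": [-11.4, 9.8, 0], "gripper": 0}, {"rot": [0, 0, 0], "offset": [-15.2, 13, 0], "gripper": 0}, {"rot": [0, 0, 0], "offset": [-19, 16.3, 0], "gripper": 0}, {"rot": [0, 0, 0], "offset": [-22.8, 19.6, 0], "gripper": 0}, {"rot": [0, 0, 0], "offset": [-26.6, 22.8, 0], "gripper": 0}, {"rot": [0, 0, 0], "offset": [-29.8, 25.5, 0], "gripper": 0}])

```text
time_s: 1.95
position: [0.4922, -0.1392, 0.2924]
tcp_rot: [[0.328, 0.945, 0.001], [0.945, -0.328, -0.001], [-0.0, 0.001, -1.0]]
force: [-0.1, 0.2, 0.7]
opening: 1.002
```

```bash
python3 - <<'E'
from h import *
c=cap('wrist','w1.png'); s=bot.read_state(); R=np.array(s['tcp_rot']);p=np.array(s['position'])
print(s['time_s'],p,R.round(3).tolist()); print(ray(c,320,240),c['fx'],proj(c,[.4965,-.1485,.173]))
E
```

```text
2.0 [ 0.49590122 -0.14535395  0.29292229] [[0.33, 0.944, 0.007], [0.944, -0.33, -0.008], [-0.005, 0.009, -1.0]]
(array([ 0.42280286, -0.11492091,  0.38552483]), array([ 0.25401338, -0.09781645, -0.96229353])) 372.92251499076633 [310.9351303 272.5760939]
```

View pics/w1.png

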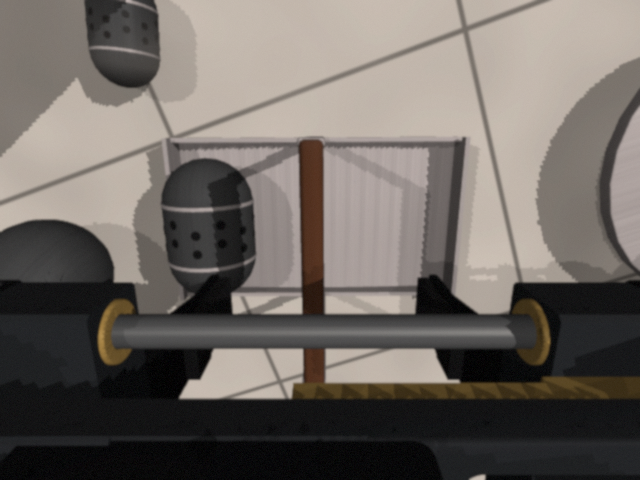

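The wrist view shows the bar vertical at u≈311–313 (v 140–380), the canister at the left end (210,225), and the jaws straddling the bar and parallel to it; this agrees with the triangulated position.

Call:
arm_command(targets=[{"rot": [0, 0, 0], "offset": [-0.3, 0.4, 1], "gripper": 0}, {"rot": [0, 0, 0], "offset": [-0.6, 0.7, 2.5], "gripper": 0}, {"rot": [0, 0, 0], "offset": [-0.6, 0.7, 4], "gripper": 0}, {"rot": [0, 0, 0], "offset": [-0.6, 0.7, 4], "gripper": 0}, {"rot": [0, 0, 0], "offset": [-0.6, 0.7, 4], "gripper": 0}])

```text
time_s: 2.5
position: [0.4953, -0.1432, 0.2518]
tcp_rot: [[0.326, 0.946, -0.002], [0.946, -0.326, 0.001], [0.001, -0.002, -1.0]]
force: [-0.3, 0.5, 0.4]
opening: 1.003
```

```bash
python3 - <<'E'
from h import *
c=cap('wrist'); s=bot.read_state(); R=np.array(s['tcp_rot']);p=np.array(s['position'])
h=cv2.cvtColor(c['frame'],cv2.COLOR_RGB2HSV);m=(h[...,0]<14)&(h[...,1]>100)
for v in range(100,280,20):
    u=np.where(m[v,200:440])[0]+200
    if len(u)>5: q=onz(c,np.median(u),v,.173); print(v,len(u),q,100*R.T@(q-p))
print(s['time_s'],p,R.round(4).tolist(),s['force'])
E
```

```text
140 29 [ 0.42640895 -0.12369204  0.173     ] [-0.38190905 -7.20484877  7.94480716]
160 27 [ 0.43466608 -0.12659098  0.173     ] [-0.38715858 -6.32974084  7.94448498]
180 27 [ 0.44315677 -0.12957192  0.173     ] [-0.3925566  -5.42988067  7.94415368]
200 26 [ 0.45196671 -0.13241825  0.173     ] [-0.37483191 -4.50421692  7.9438173 ]
220 26 [ 0.46095635 -0.13557077  0.173     ] [-0.38020766 -3.55159366  7.94346664]
240 26 [ 0.47021153 -0.13881642  0.173     ] [-0.38574219 -2.57083177  7.94310563]
260 25 [ 0.47982327 -0.14192934  0.173     ] [-0.36711822 -1.56067698  7.9427384 ]
2.55 [ 0.4957976  -0.14356343  0.25242235] [[0.3256, 0.9455, -0.0003], [0.9455, -0.3256, 0.0003], [0.0002, -0.0004, -1.0]] [ 0.57994431  0.68606036 -0.07137873]
```

Call:
arm_command(targets=[{"rot": [0, 0, 0], "offset": [-0.4, 0.2, 1], "gripper": 0}, {"rot": [0, 0, 0], "offset": [-0.4, 0.2, 2.5], "gripper": 0}, {"rot": [0, 0, 0], "offset": [-0.4, 0.2, 4.1], "gripper": 0}, {"rot": [0, 0, 0], "offset": [-0.4, 0.2, 4.1], "gripper": 0.5}, {"rot": [0, 0, 0], "offset": [-0.4, 0.2, 4.1], "gripper": 0.7}, {"rot": [0, 0, 0], "offset": [-0.4, 0.2, 4.1], "gripper": 1}, {"rot": [0, 0, 0], "offset": [-0.4, 0.2, 4.1], "gripper": 1}, {"rot": [0, 0, 0], "offset": [-0.4, 0.2, 4.1], "gripper": 1}])

```text
time_s: 3.35
position: [0.4968, -0.1491, 0.2119]
tcp_rot: [[0.327, 0.945, 0.001], [0.945, -0.327, -0.001], [-0.0, 0.001, -1.0]]
force: [-0.3, 0.4, -0.1]
opening: 0.63
```

Call:
arm_command(targets=[{"rot": [0, 0, 0], "offset": [0, 0, 0], "gripper": 1}, {"rot": [0, 0, 0], "offset": [0, 0, 0], "gripper": 1}, {"rot": [0, 0, 0], "offset": [0, 0, 0], "gripper": 1}])

```text
time_s: 3.65
position: [0.4965, -0.149, 0.2113]
tcp_rot: [[0.327, 0.945, 0.0], [0.945, -0.327, -0.0], [-0.0, 0.0, -1.0]]
force: [-0.3, 0.5, 0.0]
opening: 0.355
```

Call:
arm_command(targets=[{"rot": [0, 0, 0], "offset": [0, 0, 0], "gripper": 1}, {"rot": [0, 0, 0], "offset": [0, 0, 0], "gripper": 1}, {"rot": [0, 0, 0], "offset": [0, 0, 0], "gripper": 1}, {"rot": [0, 0, 0], "offset": [0, 0, 0], "gripper": 1}, {"rot": [0, 0, 0], "offset": [0, 0, 0], "gripper": 1}, {"rot": [0, 0, 0], "offset": [0, 0, -0.3], "gripper": 1}, {"rot": [0, 0, 0], "offset": [0, 0, -0.7], "gripper": 1}])

```text
time_s: 4.35
position: [0.4952, -0.1484, 0.2172]
tcp_rot: [[0.327, 0.945, -0.004], [0.945, -0.327, 0.002], [0.001, -0.004, -1.0]]
force: [-0.4, 0.8, -8.2]
opening: 0.158
```

Call:
arm_command(targets=[{"rot": [0, 0, 0], "offset": [0, 0, -0.5], "gripper": 1}, {"rot": [0, 0, 0], "offset": [0, 0, -1.3], "gripper": 1}, {"rot": [0, 0, 0], "offset": [0, 0, -2.5], "gripper": 1}, {"rot": [0, 0, 0], "offset": [0, 0, -4], "gripper": 1}, {"rot": [0, 0, 0], "offset": [0, 0, -5.5], "gripper": 1}, {"rot": [0, 0, 0], "offset": [0, 0, -7], "gripper": 1}, {"rot": [0, 0, 0], "offset": [0, 0, -8.5], "gripper": 1}, {"rot": [0, 0, 0], "offset": [0, 0, -9.5], "gripper": 1}])

```text
time_s: 5.15
position: [0.4966, -0.149, 0.3152]
tcp_rot: [[0.327, 0.945, 0.002], [0.945, -0.327, -0.001], [-0.0, 0.002, -1.0]]
force: [0.9, 0.4, -7.4]
opening: 0.158
```

```bash
python3 - <<'E'
from h import *
c=cap('side','d2.png'); s=bot.read_state(); R=np.array(s['tcp_rot']);p=np.array(s['position'])
print(s['time_s'],p,R.round(4).tolist(),s['force'],s['moment'],s['opening'])
t=np.array([.578,.2425,.311]);print(100*R.T@(t-p))
E
```

```text
5.2 [ 0.49722239 -0.14930103  0.31637184] [[0.3266, 0.9451, 0.0041], [0.9451, -0.3266, -0.0022], [-0.0007, 0.0046, -1.0]] [-0.74386928 -0.41286956 -5.57777258] [ 0.22554381  0.05939585 -0.10595953] 0.16041505345347074
[39.6698871  -5.16570993  0.48450018]
```

View pics/d2.png

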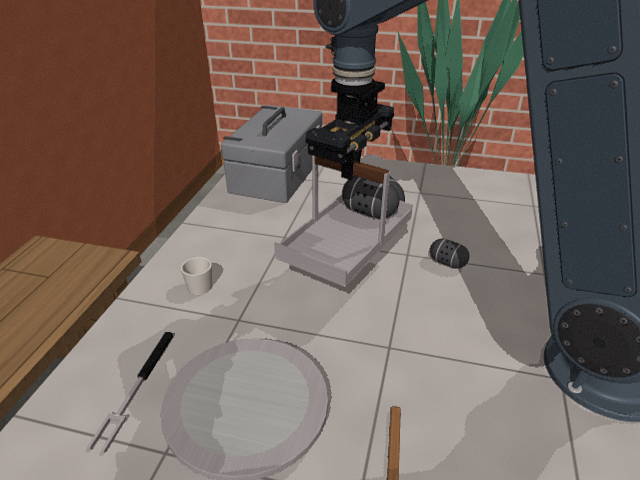

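Call:
arm_command(targets=[{"rot": [0, 0, 0], "offset": [0.13, -0.02, 0], "gripper": 1}, {"rot": [0, 0, 0], "offset": [0.5, -0.07, 0], "gripper": 1}, {"rot": [0, 0, 0], "offset": [1.13, -0.15, 0], "gripper": 1}, {"rot": [0, 0, 0], "offset": [2, -0.26, 0], "gripper": 1}, {"rot": [0, 0, 0], "offset": [3.13, -0.41, 0], "gripper": 1}, {"rot": [0, 0, 0], "offset": [4.5, -0.59, 0], "gripper": 1}, {"rot": [0, 0, 0], "offset": [6.13, -0.8, 0], "gripper": 1}, {"rot": [0, 0, 0], "offset": [8, -1.04, 0], "gripper": 1}])

```text
time_s: 6.0
position: [0.513, -0.0685, 0.3131]
tcp_rot: [[0.327, 0.945, -0.0], [0.945, -0.327, 0.0], [0.0, -0.0, -1.0]]
force: [0.2, -0.2, -8.8]
opening: 0.16
```

Call:
arm_command(targets=[{"rot": [0, 0, 0], "offset": [2, -0.26, 0], "gripper": 1}, {"rot": [0, 0, 0], "offset": [4, -0.52, 0], "gripper": 1}, {"rot": [0, 0, 0], "offset": [6, -0.78, 0], "gripper": 1}, {"rot": [0, 0, 0], "offset": [8, -1.04, 0], "gripper": 1}, {"rot": [0, 0, 0], "offset": [10, -1.3, 0], "gripper": 1}, {"rot": [0, 0, 0], "offset": [12, -1.56, 0], "gripper": 1}, {"rot": [0, 0, 0], "offset": [14, -1.82, 0], "gripper": 1}, {"rot": [0, 0, 0], "offset": [16, -2.08, 0], "gripper": 1}])

```text
time_s: 6.8
position: [0.5453, 0.0902, 0.3131]
tcp_rot: [[0.326, 0.945, 0.0], [0.945, -0.326, 0.0], [0.0, -0.0, -1.0]]
force: [-0.6, -0.8, -8.8]
opening: 0.159
```

Call:
arm_command(targets=[{"rot": [0, 0, 0], "offset": [1.93, -0.25, 0], "gripper": 1}, {"rot": [0, 0, 0], "offset": [3.86, -0.5, 0], "gripper": 1}, {"rot": [0, 0, 0], "offset": [5.79, -0.75, 0], "gripper": 1}, {"rot": [0, 0, 0], "offset": [7.7, -1, 0], "gripper": 1}, {"rot": [0, 0, 0], "offset": [9.6, -1.25, 0], "gripper": 1}, {"rot": [0, 0, 0], "offset": [11.2, -1.46, 0], "gripper": 1}, {"rot": [0, 0, 0], "offset": [12.6, -1.64, 0], "gripper": 1}, {"rot": [0, 0, 0], "offset": [13.7, -1.78, 0], "gripper": 1}])

```text
time_s: 7.6
position: [0.5734, 0.2249, 0.3131]
tcp_rot: [[0.326, 0.945, -0.0], [0.945, -0.326, 0.0], [0.0, -0.0, -1.0]]
force: [1.1, 0.4, -8.2]
opening: 0.16
```

Call:
arm_command(targets=[{"rot": [0, 0, 0], "offset": [0.88, -0.11, 0], "gripper": 1}, {"rot": [0, 0, 0], "offset": [1.5, -0.2, 0], "gripper": 1}, {"rot": [0, 0, 0], "offset": [1.88, -0.25, 0], "gripper": 1}, {"rot": [0, 0, 0], "offset": [2, -0.27, 0.1], "gripper": 1}, {"rot": [0, 0, 0.5], "offset": [2, -0.27, 0.3], "gripper": 1}, {"rot": [0, 0, 2], "offset": [2, -0.27, 0.5], "gripper": 1}, {"rot": [0, 0, 4.5], "offset": [2, -0.27, 0.5], "gripper": 1}, {"rot": [0, 0, 8], "offset": [2, -0.27, 0.5], "gripper": 1}])

```text
time_s: 8.4
position: [0.5772, 0.2426, 0.3079]
tcp_rot: [[0.459, 0.889, -0.001], [0.889, -0.459, -0.0], [-0.001, -0.0, -1.0]]
force: [0.1, 0.0, -7.9]
opening: 0.159
```

Call:
arm_command(targets=[{"rot": [0, 0, 4], "offset": [0, 0, 0], "gripper": 1}, {"rot": [0, 0, 8], "offset": [0, 0, 0], "gripper": 1}, {"rot": [0, 0, 12], "offset": [0, 0, 0], "gripper": 1}, {"rot": [0, 0, 16], "offset": [0, 0, 0], "gripper": 1}, {"rot": [0, 0, 20], "offset": [0, 0, 0], "gripper": 1}, {"rot": [0, 0, 24], "offset": [0, 0, 0], "gripper": 1}, {"rot": [0, 0, 28], "offset": [0, 0, 0], "gripper": 1}, {"rot": [0, 0, 31], "offset": [0, 0, 0], "gripper": 1}])

```text
time_s: 9.2
position: [0.5774, 0.2426, 0.3081]
tcp_rot: [[0.851, 0.525, 0.0], [0.525, -0.851, -0.001], [-0.0, 0.001, -1.0]]
force: [0.2, -0.4, -6.7]
opening: 0.161
```

Call:
arm_command(targets=[{"rot": [0, 0, 2], "offset": [0, 0, 0], "gripper": 1}, {"rot": [0, 0, 3.5], "offset": [0, 0, 0], "gripper": 1}, {"rot": [0, 0, 4.2], "offset": [0, 0, 0], "gripper": 1}, {"rot": [0, 0, 4.4], "offset": [0, 0, 0], "gripper": 1}, {"rot": [0, 0, 4.4], "offset": [0, 0, 0], "gripper": 1}])

```text
time_s: 9.7
position: [0.5774, 0.243, 0.3083]
tcp_rot: [[0.887, 0.462, 0.0], [0.462, -0.887, -0.0], [0.0, 0.0, -1.0]]
force: [-0.7, 0.0, -7.2]
opening: 0.159
```

```bash
python3 - <<'E'
from h import *
c=cap('side','d3.png'); s=bot.read_state(); R=np.array(s['tcp_rot']);p=np.array(s['position'])
print(s['time_s'],p,R.round(4).tolist(),s['force'],s['moment'],s['opening'])
x=R[:,0]*[1,1,0]; x/=np.linalg.norm(x); y=np.cross([0,0,1],x); o=p-[0,0,.211]
for X in (-.136,-.098,0,.136):
  for Y,Z in ((-.08,.035),(.08,.035),(0,.055),(-.065,.055),(.065,.055)): print(X,Y,proj(c,o+X*x+Y*y+[0,0,Z]).round(1))
E
```

```text
9.75 [0.57737029 0.24307228 0.30824987] [[0.8867, 0.4623, 0.0001], [0.4623, -0.8867, -0.0001], [0.0001, 0.0002, -1.0]] [-0.8398131  -0.42828728 -7.59003756] [ 0.13298097 -0.24380916 -0.01593958] 0.15922519850190092
-0.136 -0.08 [318.2 309.5]
-0.136 0.08 [344.  385.7]
-0.136 0 [330.1 335.1]
-0.136 -0.065 [320.2 306.5]
-0.136 0.065 [341.5 367.9]
-0.098 -0.08 [295.4 313.2]
-0.098 0.08 [317.4 390.8]
-0.098 0 [305.2 339.4]
-0.098 -0.065 [296.8 310.2]
-0.098 0.065 [314.9 372.8]
0 -0.08 [235.1 323. ]
0 0.08 [246.5 404.3]
0 0 [239.  350.7]
0 -0.065 [234.7 320.2]
0 0.065 [243.9 385.8]
0.136 -0.08 [147.  337.2]
0.136 0.08 [141.9 424.2]
0.136 0 [141.8 367.4]
0.136 -0.065 [143.9 334.8]
0.136 0.065 [139.3 405.1]
```

View pics/d3.png

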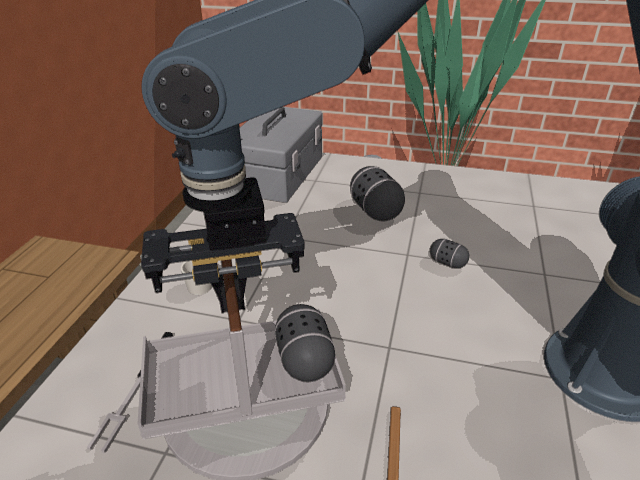

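The side view shows the tray level over the turntable, the canister at the end wall around (305,343) and its lower dome fully in sight. That is good for tracking.

```bash
cat > m.py <<'E'
import sys; from h import *
def meas(c,s):
    R=np.array(s['tcp_rot']);p=np.array(s['position']); f=c['frame'].max(2)
    m=np.zeros(f.shape,np.uint8); m[285:440,90:360]=f[285:440,90:360]<92
    h=cv2.cvtColor(c['frame'],cv2.COLOR_RGB2HSV); m[(h[...,1]>70)]=0
    m=cv2.morphologyEx(m,cv2.MORPH_CLOSE,np.ones((3,13))); m=cv2.morphologyEx(m,cv2.MORPH_OPEN,np.ones((9,9)))
    n,l,st,_=cv2.connectedComponentsWithStats(m); i=1+np.argmax(st[1:,4])
    vb=st[i,1]+st[i,3]; us=[(w:=np.where(l[v]==i)[0])[[0,-1]].mean() for v in range(vb-34,vb-8)]
    wd=[np.ptp(np.where(l[v]==i)[0]) for v in range(vb-34,vb-8)]
    g=np.linspace(-.14,.14,57)
    P=[proj(c,p+R@np.array([x,-.045,.211-.011-.037+x*x/3.2]))[0] for x in g]
    return float(np.interp(-np.mean(us),-np.array(P),g)),np.max(wd),vb,st[i]
def tilt(s): R=np.array(s['tcp_rot']); return -R[2,0]
if __name__=='__main__':
    T=float(sys.argv[1]); N=int(sys.argv[2]); fr=float(sys.argv[3]); nc=int(sys.argv[4]) if len(sys.argv)>4 else 3
    xs=[];ts=[];th=[]
    for k in range(nc):
        s=bot.read_state(); c=cap('side'); r=meas(c,s); xs.append(r[0]);ts.append(s['time_s']);th.append(tilt(s))
    b=np.polyfit(ts,xs,1) if nc>1 else [0,xs[0]]; s=bot.read_state(); t0=tilt(s); v=b[0]; x=np.polyval(b,s['time_s']) if nc>1 else xs[0]
    print('t',round(s['time_s'],2),'x mm',(np.array(xs)*1e3).round(1),'v mm/s',round(v*1e3,1),'tilt deg',np.degrees(th+[t0]).round(2),r[1:],s['position'].round(4) if hasattr(s['position'],'round') else s['position'])
    if T>0:
        a0=np.clip(6.8*(t0+x/1.6),-.25,.25) if abs(v)>.008 else 0
        A=np.array([[T**3,T**4,T**5],[3*T*T,4*T**3,5*T**4],[6*T,12*T*T,20*T**3]])
        q=np.linalg.solve(A,[-(x+v*T+a0*T*T/2),-(v+a0*T),-a0]); pl=np.poly1d([*q[::-1],a0/2,v,x])
        for k in range(1,N+1):
            tt=min(k*.1+.03,T); th=pl.deriv(2)(tt)/6.8-pl(tt)/1.6+(fr*np.sign(pl.deriv()(tt)) if tt<T else 0)
            d=np.degrees(th-t0); print(k,'tilt',round(np.degrees(th),2),'d',round(d,2),'off',round(.28*d,2),'x',round(pl(tt)*1e3,1))
E
python3 m.py 0 0 0
```

```text
t 9.9 x mm [-86.7 -86.7 -86.7] v mm/s 0.3 tilt deg [-0. -0. -0. -0.] (np.int64(71), np.int32(382), array([ 263,  305,   73,   77, 3929], dtype=int32)) [0.5773 0.2431 0.3083]
```

Call:
arm_command(targets=[{"rot": [0, -0.2, 0], "offset": [0.06, 0, 0], "gripper": 1}, {"rot": [0, -0.6, 0], "offset": [0.17, 0, 0], "gripper": 1}, {"rot": [0, -1.1, 0], "offset": [0.31, 0, 0], "gripper": 1}, {"rot": [0, -1.7, 0], "offset": [0.48, 0, 0], "gripper": 1}, {"rot": [0, -2.3, 0], "offset": [0.64, 0, 0], "gripper": 1}, {"rot": [0, -2.8, 0], "offset": [0.78, 0, 0], "gripper": 1}, {"rot": [0, -3.2, 0], "offset": [0.9, 0, 0], "gripper": 1}, {"rot": [0, -3.4, 0], "offset": [0.95, 0, 0], "gripper": 1}])

```text
time_s: 10.7
position: [0.586, 0.2477, 0.3082]
tcp_rot: [[0.885, 0.462, -0.053], [0.461, -0.887, -0.027], [-0.059, 0.0, -0.998]]
force: [-0.2, 0.6, -6.9]
opening: 0.163
```

```bash
python3 m.py 0 0 0
```

```text
t 10.85 x mm [-89.1 -89.1 -87.4] v mm/s 16.6 tilt deg [3.4 3.4 3.4 3.4] (np.int64(72), np.int32(379), array([ 262,  302,   75,   77, 3977], dtype=int32)) [0.5858 0.2476 0.3082]
```

```bash
python3 - <<'E'
import cv2
f=cv2.imread('pics/d3.png').max(2)
for v in (350,362,370): print(v,f[v,255:345:3])
f=cv2.imread('pics/d3.png')[280:440,110:370]; cv2.imwrite('pics/z.png',f)
E
```

```text
350 [165 146 150  87  87  91 146 145  48 118  59  69  75  77  80  85  91  94
  88  86  87  85  78  76  70  63  46 133 131 128]
362 [158 152  88  87  87 148 149 150 147  62  61  73  72  74  80  80  78  85
  84  83  79  80  73  71  62  55  39 168 124 127]
370 [164  96  84  88 154 147 149 148 145 145 111  59  65  66  69  72  73  75
  75  74  69  70  70  59  50 104  97  95 168 126]
```

```bash
sed -i 's/^    m=cv2.morphologyEx(m,cv2.MORPH_CLOSE.*$/    m=cv2.morphologyEx(m,cv2.MORPH_OPEN,np.ones((7,15)))/; s/<92/<100/' m.py; python3 - <<'E'
from m import *
print(meas(dict(cap('side'),frame=cv2.imread('pics/d3.png')[:,:,::-1]),dict(position=[.5774,.2431,.3083],tcp_rot=[[.8867,.4623,0],[.4623,-.8867,0],[0,0,-1]])))
E
python3 m.py 0 0 0 2
```

```text
(-0.09283171936735979, np.int64(52), np.int32(381), array([ 282,  336,   53,   45, 1929], dtype=int32))
t 11.0 x mm [-92.5 -92.4] v mm/s 1.6 tilt deg [3.4  3.41 3.4 ] (np.int64(52), np.int32(378), array([ 282,  333,   53,   45, 1943], dtype=int32)) [0.5857 0.2475 0.3083]
```

```bash
python3 - <<'E'
t=open('m.py').read()
t=t.replace("i=1+np.argmax(st[1:,4])\n","ok=[j for j in range(1,n) if st[j,4]>150 and np.percentile(f[l==j],10)<75]; vb=max(st[j,1]+st[j,3] for j in ok); ok=[j for j in ok if vb-st[j,1]-st[j,3]<25]; l=np.isin(l,ok).astype(int); i=1; n,_,st,_=cv2.connectedComponentsWithStats(l.astype(np.uint8)*0+cv2.morphologyEx(l.astype(np.uint8),cv2.MORPH_CLOSE,np.ones((1,15))))\n")
t=t.replace("    vb=st[i,1]+st[i,3]; us","    us")
open('m.py','w').write(t)
E
python3 m.py 0 0 0 1
```

```text
t 11.05 x mm [-92.5] v mm/s 0.0 tilt deg [3.4 3.4] (np.int64(52), np.int32(378), array([ 282,  333,   53,   45, 1964], dtype=int32)) [0.5857 0.2475 0.3083]
```

Call:
arm_command(targets=[{"rot": [0, -0.2, 0], "offset": [0.06, 0, 0], "gripper": 1}, {"rot": [0, -0.4, 0], "offset": [0.11, 0, 0], "gripper": 1}, {"rot": [0, -0.6, 0], "offset": [0.17, 0, 0], "gripper": 1}, {"rot": [0, -0.8, 0], "offset": [0.22, 0, 0], "gripper": 1}, {"rot": [0, -1, 0], "offset": [0.28, 0, 0], "gripper": 1}])

```text
time_s: 11.55
position: [0.5883, 0.2488, 0.308]
tcp_rot: [[0.884, 0.462, -0.068], [0.461, -0.887, -0.036], [-0.077, -0.0, -0.997]]
force: [0.7, -0.2, -7.9]
opening: 0.159
```

```bash
python3 m.py 1.6 5 .012 3
```

```text
t 11.7 x mm [-92.1 -92.2 -92.1] v mm/s 0.4 tilt deg [4.41 4.4  4.39 4.39] (np.int64(53), np.int32(378), array([ 281,  333,   54,   45, 1975], dtype=int32)) [0.5883 0.2489 0.308 ]
1 tilt 5.1 d 0.71 off 0.2 x -91.6
2 tilt 5.49 d 1.1 off 0.31 x -89.8
3 tilt 5.52 d 1.13 off 0.32 x -86.2
4 tilt 5.22 d 0.83 off 0.23 x -80.5
5 tilt 4.65 d 0.26 off 0.07 x -72.9
```

Call:
arm_command(targets=[{"rot": [0, -0.2, 0], "offset": [0.06, 0, 0], "gripper": 1}, {"rot": [0, -0.4, 0], "offset": [0.11, 0, 0], "gripper": 1}, {"rot": [0, -0.5, 0], "offset": [0.14, 0, 0], "gripper": 1}, {"rot": [0, -0.5, 0], "offset": [0.14, 0, 0], "gripper": 1}])

```text
time_s: 12.1
position: [0.5896, 0.2495, 0.308]
tcp_rot: [[0.884, 0.462, -0.076], [0.461, -0.887, -0.039], [-0.085, 0.0, -0.996]]
force: [1.1, 0.4, -8.4]
opening: 0.161
```

```bash
python3 m.py 1.6 5 .012 3
```

```text
t 12.25 x mm [-90.7 -90.2 -89.8] v mm/s 8.5 tilt deg [4.89 4.89 4.9  4.9 ] (np.int64(55), np.int32(378), array([ 279,  332,   56,   46, 2017], dtype=int32)) [0.5894 0.2495 0.308 ]
1 tilt 5.44 d 0.54 off 0.15 x -86.6
2 tilt 5.11 d 0.21 off 0.06 x -82.2
3 tilt 4.63 d -0.27 off -0.08 x -76.0
4 tilt 4.03 d -0.87 off -0.24 x -68.4
5 tilt 3.36 d -1.54 off -0.43 x -59.7
```

Call:
arm_command(targets=[{"rot": [0, -0.4, 0], "offset": [0.11, 0, 0], "gripper": 1}, {"rot": [0, -0.3, 0], "offset": [0.08, 0, 0], "gripper": 1}, {"rot": [0, 0.1, 0], "offset": [-0.03, 0, 0], "gripper": 1}])

```text
time_s: 12.55
position: [0.5894, 0.2494, 0.3079]
tcp_rot: [[0.884, 0.462, -0.074], [0.461, -0.887, -0.039], [-0.083, 0.0, -0.997]]
force: [0.2, -0.1, -6.8]
opening: 0.157
```

```bash
python3 m.py 1.4 5 .012 2
```

```text
t 12.65 x mm [-81.8 -80. ] v mm/s 37.4 tilt deg [4.78 4.78 4.81] (np.int64(56), np.int32(379), array([ 272,  334,   57,   45, 2021], dtype=int32)) [0.5889 0.2492 0.308 ]
1 tilt 4.68 d -0.14 off -0.04 x -71.4
2 tilt 3.96 d -0.85 off -0.24 x -64.2
3 tilt 3.21 d -1.6 off -0.45 x -55.9
4 tilt 2.46 d -2.35 off -0.66 x -47.0
5 tilt 1.75 d -3.07 off -0.86 x -37.9
```

Call:
arm_command(targets=[{"rot": [0, 0.2, 0], "offset": [-0.06, 0, 0], "gripper": 1}, {"rot": [0, 0.8, 0], "offset": [-0.22, 0, 0], "gripper": 1}, {"rot": [0, 1.5, 0], "offset": [-0.42, 0, 0], "gripper": 1}])

```text
time_s: 12.95
position: [0.5853, 0.2473, 0.3083]
tcp_rot: [[0.885, 0.462, -0.051], [0.462, -0.887, -0.026], [-0.057, -0.0, -0.998]]
force: [1.1, -0.8, -6.9]
opening: 0.159
```

```bash
python3 m.py 1.0 5 .012 2
```

```text
t 13.05 x mm [-62.3 -58. ] v mm/s 84.9 tilt deg [3.27 3.28 3.34] (np.int64(55), np.int32(382), array([ 256,  337,   58,   45, 2068], dtype=int32)) [0.5848 0.2471 0.3085]
1 tilt 2.34 d -1.0 off -0.28 x -41.8
2 tilt 1.29 d -2.04 off -0.57 x -32.2
3 tilt 0.48 d -2.85 off -0.8 x -23.3
4 tilt -0.08 d -3.42 off -0.96 x -15.5
5 tilt -0.42 d -3.75 off -1.05 x -9.4
```

Call:
arm_command(targets=[{"rot": [0, 1.0, 0], "offset": [-0.28, 0, 0], "gripper": 1}, {"rot": [0, 2.0, 0], "offset": [-0.56, 0, 0], "gripper": 1}, {"rot": [0, 2.8, 0], "offset": [-0.78, 0, 0], "gripper": 1}])

```text
time_s: 13.35
position: [0.578, 0.2435, 0.3088]
tcp_rot: [[0.887, 0.462, -0.008], [0.462, -0.887, -0.004], [-0.008, -0.0, -1.0]]
force: [0.0, -0.2, -6.9]
opening: 0.161
```

```bash
python3 m.py 0.8 5 .012 2
```

```text
t 13.45 x mm [-46.5 -46.2] v mm/s 7.3 tilt deg [0.48 0.49 0.53] (np.int64(56), np.int32(385), array([ 248,  340,   57,   45, 2113], dtype=int32)) [0.5777 0.2434 0.3089]
1 tilt 5.3 d 4.76 off 1.33 x -43.5
2 tilt 4.9 d 4.37 off 1.22 x -38.0
3 tilt 3.06 d 2.52 off 0.71 x -29.2
4 tilt 0.62 d 0.08 off 0.02 x -18.9
5 tilt -1.54 d -2.07 off -0.58 x -9.5
```

Call:
arm_command(targets=[{"rot": [0, -1.8, 0], "offset": [0.5, 0, 0], "gripper": 1}, {"rot": [0, -1.6, 0], "offset": [0.45, 0, 0], "gripper": 1}])

```text
time_s: 13.65
position: [0.5837, 0.2462, 0.3088]
tcp_rot: [[0.886, 0.462, -0.03], [0.462, -0.887, -0.016], [-0.034, 0.0, -0.999]]
force: [1.7, -0.2, -8.0]
opening: 0.158
```

```bash
python3 m.py 1.2 5 .012 3
```

```text
t 13.8 x mm [-50.2 -50.6 -50.8] v mm/s -5.7 tilt deg [1.97 1.99 2.07 2.1 ] (np.int64(56), np.int32(384), array([ 251,  339,   57,   45, 2088], dtype=int32)) [0.5824 0.2458 0.3086]
1 tilt 3.99 d 1.9 off 0.53 x -51.3
2 tilt 4.33 d 2.23 off 0.62 x -49.6
3 tilt 4.09 d 1.99 off 0.56 x -45.7
4 tilt 3.41 d 1.32 off 0.37 x -39.8
5 tilt 2.45 d 0.36 off 0.1 x -32.3
```

Call:
arm_command(targets=[{"rot": [0, -1.3, 0], "offset": [0.36, 0, 0], "gripper": 1}, {"rot": [0, -1.9, 0], "offset": [0.53, 0, 0], "gripper": 1}, {"rot": [0, -1.7, 0], "offset": [0.48, 0, 0], "gripper": 1}])

```text
time_s: 14.1
position: [0.5873, 0.2482, 0.3084]
tcp_rot: [[0.885, 0.462, -0.058], [0.461, -0.887, -0.03], [-0.065, 0.0, -0.998]]
force: [0.7, -0.6, -9.0]
opening: 0.154
```

```bash
python3 m.py 1.2 5 .012 2
```

```text
t 14.2 x mm [-51.  -49.9] v mm/s 21.3 tilt deg [3.74 3.76 3.8 ] (np.int64(56), np.int32(383), array([ 250,  338,   57,   45, 2081], dtype=int32)) [0.5866 0.248  0.3085]
1 tilt 3.6 d -0.2 off -0.06 x -44.3
2 tilt 2.88 d -0.93 off -0.26 x -38.9
3 tilt 2.15 d -1.65 off -0.46 x -32.5
4 tilt 1.46 d -2.34 off -0.65 x -25.8
5 tilt 0.85 d -2.95 off -0.83 x -19.2
```

Call:
arm_command(targets=[{"rot": [0, 0.1, 0], "offset": [-0.03, 0, 0], "gripper": 1}, {"rot": [0, 0.7, 0], "offset": [-0.2, 0, 0], "gripper": 1}, {"rot": [0, 1.4, 0], "offset": [-0.39, 0, 0], "gripper": 1}])

```text
time_s: 14.5
position: [0.5831, 0.2462, 0.3088]
tcp_rot: [[0.886, 0.462, -0.037], [0.462, -0.887, -0.019], [-0.041, -0.0, -0.999]]
force: [-0.4, -0.3, -7.1]
opening: 0.161
```

```bash
python3 m.py 0.9 5 .012 2
```

```text
t 14.6 x mm [-38.4 -37. ] v mm/s 27.2 tilt deg [2.37 2.37 2.43] (np.int64(50), np.int32(386), array([ 245,  340,   51,   46, 1990], dtype=int32)) [0.5826 0.246  0.309 ]
1 tilt 2.94 d 0.51 off 0.14 x -30.9
2 tilt 2.34 d -0.09 off -0.03 x -25.7
3 tilt 1.51 d -0.92 off -0.26 x -19.7
4 tilt 0.63 d -1.81 off -0.51 x -13.5
5 tilt -0.14 d -2.58 off -0.72 x -7.9
```

```bash
python3 - <<'E'
t=open('m.py').read()
t=t.replace("    wd=[","    W=[np.where(l[v]==i)[0][[0,-1]] for v in range(vb-34,vb-8)]; mw=max(b-a for a,b in W)\n    if mw<55: us=[(b-28+(55-28-27) if (a+b)/2>243 else a+28) for a,b in [max(W,key=lambda w:w[1]-w[0])]]\n    wd=[")
t=t.replace("return float(","print('edges',max(W,key=lambda w:w[1]-w[0]));return float(")
open('m.py','w').write(t)
E
```

Call:
arm_command(targets=[{"rot": [0, 0.4, 0], "offset": [-0.11, 0, 0], "gripper": 1}, {"rot": [0, 0.7, 0], "offset": [-0.2, 0, 0], "gripper": 1}, {"rot": [0, 1.0, 0], "offset": [-0.28, 0, 0], "gripper": 1}])

```text
time_s: 14.9
position: [0.5807, 0.2449, 0.3089]
tcp_rot: [[0.886, 0.462, -0.022], [0.462, -0.887, -0.011], [-0.024, -0.0, -1.0]]
force: [0.7, 0.4, -8.7]
opening: 0.16
```

```bash
python3 m.py 0.9 5 .012 2
```

```text
edges [244 284]
edges [244 283]
t 15.0 x mm [-18.4 -16.8] v mm/s 32.1 tilt deg [1.39 1.4  1.42] (np.int64(39), np.int32(388), array([ 244,  343,   40,   45, 1436], dtype=int32)) [0.5806 0.2449 0.309 ]
1 tilt 0.92 d -0.5 off -0.14 x -10.5
2 tilt 0.38 d -1.04 off -0.29 x -7.0
3 tilt 0.11 d -1.31 off -0.37 x -4.1
4 tilt 0.07 d -1.35 off -0.38 x -2.0
5 tilt 0.17 d -1.25 off -0.35 x -0.8
```

Call:
arm_command(targets=[{"rot": [0, 0.6, 0], "offset": [-0.17, 0, 0], "gripper": 1}, {"rot": [0, 1.1, 0], "offset": [-0.31, 0, 0], "gripper": 1}, {"rot": [0, 1.3, 0], "offset": [-0.36, 0, 0], "gripper": 1}])

```text
time_s: 15.3
position: [0.5773, 0.2432, 0.309]
tcp_rot: [[0.887, 0.462, -0.002], [0.462, -0.887, -0.001], [-0.002, -0.0, -1.0]]
force: [0.3, -0.3, -7.2]
opening: 0.162
```

```bash
python3 m.py 0.9 5 .012 2
```

```text
edges [246 276]
edges [246 275]
t 15.4 x mm [-6.9 -5.6] v mm/s 26.9 tilt deg [0.12 0.11 0.11] (np.int64(29), np.int32(386), array([ 245,  344,   31,   42, 1061], dtype=int32)) [0.5774 0.2432 0.3091]
1 tilt 0.1 d -0.01 off -0.0 x -1.0
2 tilt -0.07 d -0.18 off -0.05 x 0.7
3 tilt -0.01 d -0.12 off -0.03 x 1.5
4 tilt -1.17 d -1.28 off -0.36 x 1.7
5 tilt -0.88 d -1.0 off -0.28 x 1.3
```

Call:
arm_command(targets=[{"rot": [0, 0.3, 0], "offset": [-0.08, 0, 0], "gripper": 1}, {"rot": [0, 0.3, 0], "offset": [-0.08, 0, 0], "gripper": 1}])

```text
time_s: 15.6
position: [0.5768, 0.2429, 0.309]
tcp_rot: [[0.887, 0.462, 0.003], [0.462, -0.887, 0.002], [0.003, -0.0, -1.0]]
force: [-0.3, 0.7, -7.3]
opening: 0.16
```

```bash
python3 m.py 0 5 .012 3; python3 -c "
from h import *
cap('side','d4.png')"
```

```text
edges [246 275]
edges [246 276]
edges [246 276]
t 15.75 x mm [-5.9 -7.4 -7.5] v mm/s -15.4 tilt deg [-0.19 -0.19 -0.2  -0.2 ] (np.int64(30), np.int32(386), array([ 245,  344,   32,   42, 1098], dtype=int32)) [0.577  0.243  0.3091]
```

View pics/d4.png

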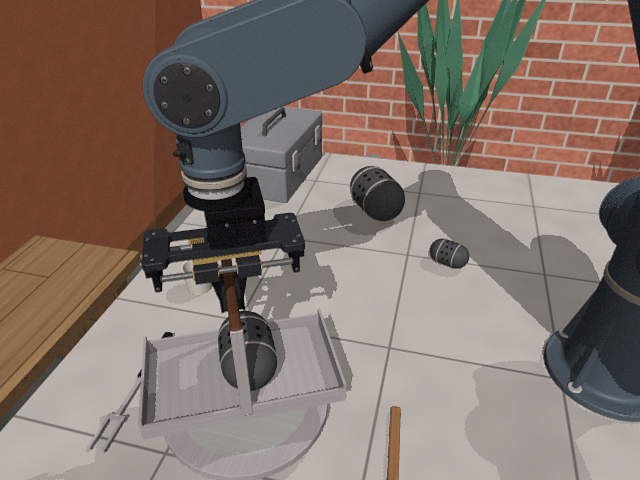

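The side view shows the canister in the middle, slightly to the −x side: it spans u≈219–277 around the near upright at u≈244. It is creeping back slowly, so I add a little tilt.

Call:
arm_command(targets=[{"rot": [0, -1.2, 0], "offset": [0.34, 0, 0], "gripper": 1}, {"rot": [0, -1.2, 0], "offset": [0.34, 0, 0], "gripper": 1}])

```text
time_s: 16.0
position: [0.5808, 0.2448, 0.3091]
tcp_rot: [[0.887, 0.462, -0.014], [0.462, -0.887, -0.008], [-0.016, 0.0, -1.0]]
force: [1.0, -0.8, -7.0]
opening: 0.158
```

```bash
python3 m.py 0 5 .012 3
```

```text
edges [243 276]
edges [244 277]
edges [244 277]
t 16.15 x mm [-8.5 -9.5 -9.1] v mm/s -6.0 tilt deg [0.92 0.94 0.97 1.  ] (np.int64(33), np.int32(387), array([ 244,  344,   34,   43, 1227], dtype=int32)) [0.58   0.2445 0.309 ]
```

Call:
arm_command(targets=[{"rot": [0, 0, 0], "offset": [0, 0, 0], "gripper": 1}, {"rot": [0, 0, 0], "offset": [0, 0, 0], "gripper": 1}])

```text
time_s: 16.35
position: [0.5799, 0.2445, 0.3091]
tcp_rot: [[0.887, 0.462, -0.015], [0.462, -0.887, -0.008], [-0.017, -0.0, -1.0]]
force: [0.5, 0.1, -7.6]
opening: 0.16
```

```bash
python3 m.py 0 5 .012 3
```

```text
edges [245 278]
edges [245 278]
edges [244 277]
t 16.5 x mm [-10.1 -10.2  -8.8] v mm/s 13.0 tilt deg [1.   0.99 0.99 0.99] (np.int64(33), np.int32(387), array([ 244,  343,   35,   44, 1249], dtype=int32)) [0.58   0.2445 0.3091]
```

Call:
arm_command(targets=[{"rot": [0, -1.5, 0], "offset": [0.42, 0, 0], "gripper": 1}, {"rot": [0, -1.5, 0], "offset": [0.42, 0, 0], "gripper": 1}, {"rot": [0, -0.3, 0], "offset": [0.08, 0, 0], "gripper": 1}, {"rot": [0, 0.5, 0], "offset": [-0.14, 0, 0], "gripper": 1}])

```text
time_s: 16.9
position: [0.5784, 0.2438, 0.3089]
tcp_rot: [[0.887, 0.462, -0.008], [0.462, -0.887, -0.004], [-0.008, -0.0, -1.0]]
force: [0.0, -0.5, -7.7]
opening: 0.161
```

```bash
python3 m.py 0 5 .012 3
```

```text
edges [216 271]
edges [215 270]
edges [214 269]
t 17.05 x mm [-7.6 -4.4 -0.8] v mm/s 67.9 tilt deg [0.48 0.5  0.55 0.53] (np.int64(55), np.int32(386), array([ 214,  348,   56,   38, 1579], dtype=int32)) [0.5783 0.2437 0.3092]
```

Call:
arm_command(targets=[{"rot": [0, 0.8, 0], "offset": [-0.22, 0, 0], "gripper": 1}, {"rot": [0, 0.6, 0], "offset": [-0.17, 0, 0], "gripper": 1}])

```text
time_s: 17.25
position: [0.5767, 0.2429, 0.3091]
tcp_rot: [[0.887, 0.462, 0.001], [0.462, -0.887, 0.001], [0.001, -0.0, -1.0]]
force: [-0.6, 0.7, -7.2]
opening: 0.159
```

```bash
python3 m.py 0 5 .012 3
```

```text
edges [209 264]
edges [208 264]
edges [208 263]
t 17.4 x mm [13.3 14.4 14. ] v mm/s 6.3 tilt deg [-0.06 -0.06 -0.1  -0.11] (np.int64(55), np.int32(390), array([ 208,  352,   56,   38, 1490], dtype=int32)) [0.5774 0.2431 0.3091]
```

Call:
arm_command(targets=[{"rot": [0, 0.5, 0], "offset": [-0.14, 0, 0], "gripper": 1}, {"rot": [0, 0.5, 0], "offset": [-0.14, 0, 0], "gripper": 1}])

```text
time_s: 17.6
position: [0.5757, 0.2424, 0.309]
tcp_rot: [[0.887, 0.462, 0.009], [0.462, -0.887, 0.005], [0.01, -0.0, -1.0]]
force: [-0.4, -0.3, -7.2]
opening: 0.156
```

```bash
python3 m.py 0 5 .012 4
```

```text
edges [208 264]
edges [209 264]
edges [209 264]
edges [209 265]
t 17.8 x mm [15.8 14.6 12.8 11.6] v mm/s -28.6 tilt deg [-0.57 -0.58 -0.59 -0.6  -0.6 ] (np.int64(56), np.int32(389), array([ 209,  350,   57,   39, 1496], dtype=int32)) [0.576  0.2424 0.3091]
```

Call:
arm_command(targets=[{"rot": [0, 0, 0], "offset": [0, 0, 0], "gripper": 1}, {"rot": [0, -0.2, 0], "offset": [0.06, 0, 0], "gripper": 1}])

```text
time_s: 18.0
position: [0.5765, 0.2427, 0.3091]
tcp_rot: [[0.887, 0.462, 0.006], [0.462, -0.887, 0.003], [0.007, -0.0, -1.0]]
force: [-1.1, -0.5, -7.8]
opening: 0.159
```

```bash
python3 m.py 0 5 .012 4
```

```text
edges [211 266]
edges [211 266]
edges [211 266]
edges [211 266]
t 18.2 x mm [6.9 5.9 5.7 5.5] v mm/s -8.7 tilt deg [-0.39 -0.39 -0.41 -0.41 -0.4 ] (np.int64(55), np.int32(388), array([ 211,  350,   56,   38, 1585], dtype=int32)) [0.5766 0.2428 0.3091]
```

Call:
arm_command(targets=[{"rot": [0, -0.1, 0], "offset": [0.03, 0, 0], "gripper": 1}, {"rot": [0, -0.2, 0], "offset": [0.06, 0, 0], "gripper": 1}, {"rot": [0, -0.3, 0], "offset": [0.08, 0, 0], "gripper": 1}, {"rot": [0, -0.4, 0], "offset": [0.11, 0, 0], "gripper": 1}, {"rot": [0, -0.4, 0], "offset": [0.11, 0, 0], "gripper": 1}])

```text
time_s: 18.7
position: [0.5777, 0.2433, 0.3091]
tcp_rot: [[0.887, 0.462, 0.0], [0.462, -0.887, 0.0], [0.0, 0.0, -1.0]]
force: [-1.0, -0.1, -8.1]
opening: 0.155
```

```bash
python3 m.py 0 5 .012 3
```

```text
edges [211 266]
edges [211 266]
edges [211 266]
t 18.85 x mm [5.6 5.6 5.6] v mm/s 0.5 tilt deg [-0.01 -0.    0.    0.01] (np.int64(55), np.int32(388), array([ 211,  350,   56,   38, 1583], dtype=int32)) [0.5775 0.2432 0.3091]
```

Call:
arm_command(targets=[{"rot": [0, 0, 0], "offset": [0, 0, 0], "gripper": 1}, {"rot": [0, 0, 0], "offset": [0, 0, 0], "gripper": 1}, {"rot": [0, 0, 0], "offset": [0, 0, 0], "gripper": 1}, {"rot": [0, 0, 0], "offset": [0, 0, 0], "gripper": 1}])

```text
time_s: 19.25
position: [0.5775, 0.2432, 0.3091]
tcp_rot: [[0.887, 0.462, -0.0], [0.462, -0.887, 0.0], [-0.0, -0.0, -1.0]]
force: [-0.1, 0.6, -7.5]
opening: 0.157
```

```bash
python3 m.py 0 5 .012 2
```

```text
edges [211 267]
edges [211 266]
t 19.35 x mm [5.4 5.6] v mm/s 4.0 tilt deg [ 0. -0.  0.] (np.int64(55), np.int32(388), array([ 211,  350,   56,   38, 1581], dtype=int32)) [0.5775 0.2432 0.3091]
```

Call:
arm_command(targets=[{"rot": [0, 0, 0], "offset": [0, 0, 0], "gripper": 1}, {"rot": [0, 0, 0], "offset": [0, 0, 0], "gripper": 1}, {"rot": [0, 0, 0], "offset": [0, 0, 0], "gripper": 1}, {"rot": [0, 0, 0], "offset": [0, 0, 0], "gripper": 1}, {"rot": [0, 0, 0], "offset": [0, 0, 0], "gripper": 1}, {"rot": [0, 0, 0], "offset": [0, 0, 0], "gripper": 1}, {"rot": [0, 0, 0], "offset": [0, 0, 0], "gripper": 1}, {"rot": [0, 0, 0], "offset": [0, 0, 0], "gripper": 1}])

```text
time_s: 20.15
position: [0.5775, 0.2433, 0.3091]
tcp_rot: [[0.887, 0.462, -0.0], [0.462, -0.887, -0.0], [-0.0, -0.0, -1.0]]
force: [0.1, 0.1, -7.1]
opening: 0.157
```

```bash
python3 m.py 0 5 .012 1
```

```text
edges [211 266]
t 20.2 x mm [5.6] v mm/s 0.0 tilt deg [ 0. -0.] (np.int64(55), np.int32(388), array([ 211,  350,   56,   38, 1581], dtype=int32)) [0.5775 0.2433 0.3091]
```

Call:
arm_command(targets=[{"rot": [0, 0, 0], "offset": [0, 0, 0], "gripper": 1}, {"rot": [0, 0, 0], "offset": [0, 0, 0], "gripper": 1}, {"rot": [0, 0, 0], "offset": [0, 0, 0], "gripper": 1}, {"rot": [0, 0, 0], "offset": [0, 0, 0], "gripper": 1}, {"rot": [0, 0, 0], "offset": [0, 0, 0], "gripper": 1}, {"rot": [0, 0, 0], "offset": [0, 0, 0], "gripper": 1}, {"rot": [0, 0, 0], "offset": [0, 0, 0], "gripper": 1}, {"rot": [0, 0, 0], "offset": [0, 0, 0], "gripper": 1}])

```text
time_s: 21.0
position: [0.5775, 0.2432, 0.3091]
tcp_rot: [[0.887, 0.462, 0.0], [0.462, -0.887, 0.0], [0.0, -0.0, -1.0]]
force: [-0.7, -0.5, -7.8]
opening: 0.159
```

Call:
arm_command(targets=[{"rot": [0, 0, 0], "offset": [0, 0, 0], "gripper": 1}, {"rot": [0, 0, 0], "offset": [0, 0, 0], "gripper": 1}, {"rot": [0, 0, 0], "offset": [0, 0, 0], "gripper": 1}, {"rot": [0, 0, 0], "offset": [0, 0, 0], "gripper": 1}, {"rot": [0, 0, 0], "offset": [0, 0, 0], "gripper": 1}, {"rot": [0, 0, 0], "offset": [0, 0, 0], "gripper": 1}, {"rot": [0, 0, 0], "offset": [0, 0, 0], "gripper": 1}, {"rot": [0, 0, 0], "offset": [0, 0, 0], "gripper": 1}])

```text
time_s: 21.8
position: [0.5775, 0.2433, 0.3091]
tcp_rot: [[0.887, 0.462, -0.0], [0.462, -0.887, -0.0], [-0.0, -0.0, -1.0]]
force: [0.7, -0.5, -7.4]
opening: 0.157
```

```bash
python3 m.py 0 5 .012 1
```

```text
edges [211 267]
t 21.85 x mm [5.4] v mm/s 0.0 tilt deg [ 0. -0.] (np.int64(56), np.int32(388), array([ 211,  347,   57,   41, 1637], dtype=int32)) [0.5775 0.2432 0.3091]
```

Call:
arm_command(targets=[{"rot": [0, 0, 0], "offset": [0, 0, 0], "gripper": 1}, {"rot": [0, 0, 0], "offset": [0, 0, 0], "gripper": 1}, {"rot": [0, 0, 0], "offset": [0, 0, 0], "gripper": 1}, {"rot": [0, 0, 0], "offset": [0, 0, 0], "gripper": 1}, {"rot": [0, 0, 0], "offset": [0, 0, 0], "gripper": 1}, {"rot": [0, 0, 0], "offset": [0, 0, 0], "gripper": 1}, {"rot": [0, 0, 0], "offset": [0, 0, 0], "gripper": 1}, {"rot": [0, 0, 0], "offset": [0, 0, 0], "gripper": 1}])

```text
time_s: 22.65
position: [0.5775, 0.2433, 0.3091]
tcp_rot: [[0.887, 0.462, 0.0], [0.462, -0.887, 0.0], [0.0, 0.0, -1.0]]
force: [-0.1, -0.1, -8.2]
opening: 0.157
```

Call:
arm_command(targets=[{"rot": [0, 0, 0], "offset": [0, 0, 0], "gripper": 1}, {"rot": [0, 0, 0], "offset": [0, 0, 0], "gripper": 1}, {"rot": [0, 0, 0], "offset": [0, 0, 0], "gripper": 1}, {"rot": [0, 0, 0], "offset": [0, 0, 0], "gripper": 1}, {"rot": [0, 0, 0], "offset": [0, 0, 0], "gripper": 1}, {"rot": [0, 0, 0], "offset": [0, 0, 0], "gripper": 1}, {"rot": [0, 0, 0], "offset": [0, 0, 0], "gripper": 1}, {"rot": [0, 0, 0], "offset": [0, 0, 0], "gripper": 1}])

```text
time_s: 23.45
position: [0.5775, 0.2432, 0.3091]
tcp_rot: [[0.887, 0.462, -0.0], [0.462, -0.887, -0.0], [-0.0, 0.0, -1.0]]
force: [-0.1, 0.8, -7.8]
opening: 0.156
```

```bash
python3 m.py 0 5 .012 1
```

```text
edges [211 267]
t 23.5 x mm [5.5] v mm/s 0.0 tilt deg [0. 0.] (np.int64(56), np.int32(388), array([ 211,  349,   57,   39, 1602], dtype=int32)) [0.5775 0.2432 0.3091]
```

Call:
arm_command(targets=[{"rot": [0, 0, 0], "offset": [0, 0, 0], "gripper": 1}, {"rot": [0, 0, 0], "offset": [0, 0, 0], "gripper": 1}, {"rot": [0, 0, 0], "offset": [0, 0, 0], "gripper": 1}, {"rot": [0, 0, 0], "offset": [0, 0, 0], "gripper": 1}, {"rot": [0, 0, 0], "offset": [0, 0, 0], "gripper": 1}, {"rot": [0, 0, 0], "offset": [0, 0, 0], "gripper": 1}, {"rot": [0, 0, 0], "offset": [0, 0, 0], "gripper": 1}, {"rot": [0, 0, 0], "offset": [0, 0, 0], "gripper": 1}])

```text
time_s: 24.3
position: [0.5775, 0.2432, 0.3091]
tcp_rot: [[0.887, 0.462, -0.0], [0.462, -0.887, -0.0], [-0.0, -0.0, -1.0]]
force: [0.3, -0.4, -7.5]
opening: 0.159
```

Call:
arm_command(targets=[{"rot": [0, 0, 0], "offset": [0, 0, 0], "gripper": 1}, {"rot": [0, 0, 0], "offset": [0, 0, 0], "gripper": 1}, {"rot": [0, 0, 0], "offset": [0, 0, 0], "gripper": 1}, {"rot": [0, 0, 0], "offset": [0, 0, 0], "gripper": 1}, {"rot": [0, 0, 0], "offset": [0, 0, 0], "gripper": 1}, {"rot": [0, 0, 0], "offset": [0, 0, 0], "gripper": 1}, {"rot": [0, 0, 0], "offset": [0, 0, 0], "gripper": 1}, {"rot": [0, 0, 0], "offset": [0, 0, 0], "gripper": 1}])

```text
time_s: 25.1
position: [0.5775, 0.2432, 0.3091]
tcp_rot: [[0.887, 0.462, 0.0], [0.462, -0.887, 0.0], [0.0, -0.0, -1.0]]
force: [-0.0, 0.1, -7.7]
opening: 0.156
```

```bash
python3 m.py 0 5 .012 1; python3 - <<'E'
from h import *
s=bot.read_state();p=np.array(s['position']);print(s['force'],s['moment'])
c=cap('side','d5.png')
# tray rim corners prediction (outer top corners)
R=np.array(s['tcp_rot'])
for X in (-.14,.14):
  for Y in (-.08,.08): print(X,Y,proj(c,p+R@np.array([X,-Y,.211-.035])).round(1))
cv2.imwrite('pics/d5.png',cv2.resize(c['frame'][280:470,110:390,::-1],None,fx=2.8,fy=2.8))
E
```

```text
edges [211 266]
t 25.15 x mm [5.6] v mm/s 0.0 tilt deg [-0. -0.] (np.int64(55), np.int32(388), array([ 211,  349,   56,   39, 1596], dtype=int32)) [0.5775 0.2432 0.3091]
[-0.28044952 -0.24790281 -8.0583659 ] [-0.06808567  0.04077913 -0.02654957]
-0.14 -0.08 [320.4 308.8]
-0.14 0.08 [346.7 384.9]
0.14 -0.08 [144.1 337.3]
0.14 0.08 [138.4 424.4]
```

View pics/d5.png

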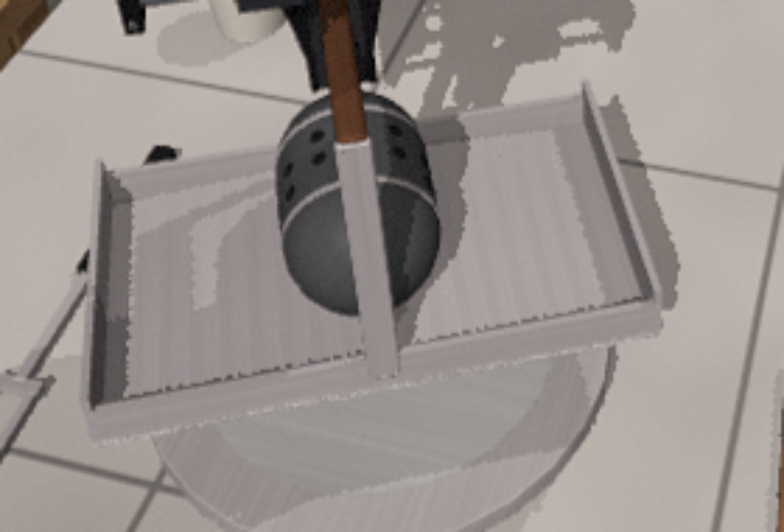

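The close-up shows the canister near the middle (crop u 277–440 around the upright at ~365) and the tray level, with its corners within 2–5 px of the predictions. It has held still for over 7 s, so I lower the tray.

Call:
arm_command(targets=[{"rot": [0, 0, 0], "offset": [0, 0, 0.1], "gripper": 1}, {"rot": [0, 0, 0], "offset": [0, 0, 0.4], "gripper": 1}, {"rot": [0, 0, 0], "offset": [0, 0, 0.9], "gripper": 1}, {"rot": [0, 0, 0], "offset": [0, 0, 1.4], "gripper": 1}, {"rot": [0, 0, 0], "offset": [0, 0, 1.9], "gripper": 1}, {"rot": [0, 0, 0], "offset": [0, 0, 2.4], "gripper": 1}, {"rot": [0, 0, 0], "offset": [0, 0, 2.7], "gripper": 1}, {"rot": [0, 0, 0], "offset": [0, 0, 2.8], "gripper": 1}])

```text
time_s: 26.0
position: [0.5773, 0.2432, 0.2805]
tcp_rot: [[0.887, 0.462, -0.001], [0.462, -0.887, -0.0], [-0.001, -0.0, -1.0]]
force: [-0.0, 0.0, -8.6]
opening: 0.154
```

```bash
python3 m.py 0 5 .012 1
```

```text
edges [214 268]
t 26.05 x mm [3.9] v mm/s 0.0 tilt deg [0.06 0.04] (np.int64(54), np.int32(401), array([ 214,  364,   55,   37, 1470], dtype=int32)) [0.5774 0.2432 0.2806]
```

Call:
arm_command(targets=[{"rot": [0, 0, 0], "offset": [0, 0, 0.2], "gripper": 1}, {"rot": [0, 0, 0], "offset": [0, 0, 0.5], "gripper": 1}, {"rot": [0, 0, 0], "offset": [0, 0, 0.8], "gripper": 1}, {"rot": [0, 0, 0], "offset": [0, 0, 1.1], "gripper": 1}, {"rot": [0, 0, 0], "offset": [0, 0, 1.4], "gripper": 1}, {"rot": [0, 0, 0], "offset": [0, 0, 1.7], "gripper": 1}, {"rot": [0, 0, 0], "offset": [0, 0, 1.8], "gripper": 1}, {"rot": [0, 0, 0], "offset": [0, 0, 1.9], "gripper": 1}])

```text
time_s: 26.85
position: [0.5775, 0.2433, 0.2619]
tcp_rot: [[0.887, 0.462, -0.0], [0.462, -0.887, -0.0], [-0.0, -0.0, -1.0]]
force: [0.5, 0.2, -7.2]
opening: 0.156
```

```bash
python3 m.py 0 5 .012 1
```

```text
edges [215 269]
t 26.9 x mm [3.8] v mm/s 0.0 tilt deg [0.01 0.01] (np.int64(54), np.int32(409), array([ 215,  373,   55,   36, 1403], dtype=int32)) [0.5775 0.2432 0.2619]
```

Call:
arm_command(targets=[{"rot": [0, 0, 0], "offset": [0, 0, 0.1], "gripper": 1}, {"rot": [0, 0, 0], "offset": [0, 0, 0.2], "gripper": 1}, {"rot": [0, 0, 0], "offset": [0, 0, 0.3], "gripper": 1}, {"rot": [0, 0, 0], "offset": [0, 0, 0.35], "gripper": 1}, {"rot": [0, 0, 0], "offset": [0, 0, 0.4], "gripper": 1}])

```text
time_s: 27.4
position: [0.5775, 0.2432, 0.2581]
tcp_rot: [[0.887, 0.462, 0.0], [0.462, -0.887, -0.0], [0.0, 0.0, -1.0]]
force: [0.9, -0.4, -7.2]
opening: 0.157
```

```bash
python3 m.py 0 5 .012 2;python3 -c "
from h import *
s=bot.read_state();print(s['force'],s['moment'])"
```

```text
edges [216 269]
edges [216 269]
t 27.5 x mm [2.7 2.7] v mm/s 0.7 tilt deg [-0.    0.    0.01] (np.int64(53), np.int32(410), array([ 216,  375,   54,   35, 1353], dtype=int32)) [0.5775 0.2432 0.258 ]
[-0.60001916 -1.39220963 -8.50674653] [-0.06228543  0.02172015  0.01673102]
```

Now to touch down, 0.5 mm per row.

Call:
arm_command(targets=[{"rot": [0, 0, 0], "offset": [0, 0, 0.05], "gripper": 1}, {"rot": [0, 0, 0], "offset": [0, 0, 0.1], "gripper": 1}, {"rot": [0, 0, 0], "offset": [0, 0, 0.15], "gripper": 1}, {"rot": [0, 0, 0], "offset": [0, 0, 0.2], "gripper": 1}])

```text
time_s: 27.9
position: [0.5775, 0.2433, 0.2563]
tcp_rot: [[0.887, 0.462, -0.0], [0.462, -0.887, 0.0], [-0.0, -0.0, -1.0]]
force: [-0.7, -0.2, -5.8]
opening: 0.162
```

```bash
python3 m.py 0 5 .012 1;python3 -c "
from h import *
s=bot.read_state();print(s['position'],s['force'],s['moment'])"
```

```text
edges [216 269]
t 27.95 x mm [2.9] v mm/s 0.0 tilt deg [ 0. -0.] (np.int64(53), np.int32(411), array([ 216,  375,   54,   36, 1391], dtype=int32)) [0.5775 0.2433 0.2563]
[0.57751008 0.24327049 0.25626448] [-0.34343527 -0.96770908 -6.58850673] [-0.05093647  0.11972573  0.00468601]
```

Call:
arm_command(targets=[{"rot": [0, 0, 0], "offset": [0, 0, 0.03], "gripper": 1}, {"rot": [0, 0, 0], "offset": [0, 0, 0.06], "gripper": 1}, {"rot": [0, 0, 0], "offset": [0, 0, 0.1], "gripper": 1}])

```text
time_s: 28.25
position: [0.5775, 0.2433, 0.2562]
tcp_rot: [[0.887, 0.462, 0.0], [0.462, -0.887, 0.0], [0.0, 0.0, -1.0]]
force: [-3.4, -0.8, 3.3]
opening: 0.158
```

```bash
python3 m.py 0 5 .012 1;python3 -c "
from h import *
s=bot.read_state();print(s['position'],s['force'],s['moment'])"
```

```text
edges [216 269]
t 28.3 x mm [2.8] v mm/s 0.0 tilt deg [-0.03 -0.03] (np.int64(53), np.int32(411), array([ 216,  375,   54,   36, 1392], dtype=int32)) [0.5775 0.2433 0.2562]
[0.57748991 0.24328273 0.25623604] [-3.04135979 -1.01208405  1.05454404] [-0.15834625  0.56112362 -0.03499373]
```

Call:
arm_command(targets=[{"rot": [0, 0, 0], "offset": [0, 0, 0], "gripper": 0.84}, {"rot": [0, 0, 0], "offset": [0, 0, 0], "gripper": 0.82}, {"rot": [0, 0, 0], "offset": [0, 0, 0], "gripper": 0.8}, {"rot": [0, 0, 0], "offset": [0, 0, 0], "gripper": 0.75}, {"rot": [0, 0, 0], "offset": [0, 0, 0], "gripper": 0.7}, {"rot": [0, 0, 0], "offset": [0, 0, 0], "gripper": 0.6}, {"rot": [0, 0, 0], "offset": [0, 0, 0], "gripper": 0.5}, {"rot": [0, 0, 0], "offset": [0, 0, 0], "gripper": 0.4}])

```text
time_s: 29.1
position: [0.5776, 0.2432, 0.2551]
tcp_rot: [[0.887, 0.462, 0.0], [0.462, -0.887, 0.0], [0.0, 0.0, -1.0]]
force: [1.3, 0.5, -0.3]
opening: 0.487
```

```bash
python3 m.py 0 5 .012 2;python3 - <<'E'
from h import *
s=bot.read_state();print(s['position'],s['force'],s['opening'])
c=cap('wrist');h=cv2.cvtColor(c['frame'],cv2.COLOR_RGB2HSV);m=(h[...,0]<14)&(h[...,1]>100)
R=np.array(s['tcp_rot']);p=np.array(s['position'])
for v in range(60,280,40):
    u=np.where(m[v,200:440])[0]+200
    if len(u)>5: q=onz(c,np.median(u),v,.218); print(v,len(u),100*R.T@(q-p))
E
```

```text
edges [216 269]
edges [216 269]
t 29.2 x mm [2.9 2.9] v mm/s 0.7 tilt deg [-0.01 -0.   -0.01] (np.int64(53), np.int32(411), array([ 216,  375,   54,   36, 1392], dtype=int32)) [0.5776 0.2433 0.2551]
[0.5775835  0.24325936 0.25509102] [-0.11079002 -0.02994037 -0.34493997] 0.5568813123717781
140 38 [-0.04042322 -7.18875991  3.7088967 ]
180 38 [-0.0404836  -5.84556633  3.70893433]
220 37 [-0.02267198 -4.42356745  3.70897593]
260 36 [-0.00378361 -2.91560539  3.70902004]
```

Released with the canister still in place; the bar is midway between the open fingers. I retreat straight up.

Call:
arm_command(targets=[{"rot": [0, 0, 0], "offset": [0, 0, -0.3], "gripper": 0.4}, {"rot": [0, 0, 0], "offset": [0, 0, -1], "gripper": 0.4}, {"rot": [0, 0, 0], "offset": [0, 0, -2], "gripper": 0.4}, {"rot": [0, 0, 0], "offset": [0, 0, -4], "gripper": 0.4}, {"rot": [0, 0, 0], "offset": [0, 0, -7], "gripper": 0.4}, {"rot": [0, 0, 0], "offset": [0, 0, -10], "gripper": 0.4}, {"rot": [0, 0, 0], "offset": [0, 0, -13], "gripper": 0.4}, {"rot": [0, 0, 0], "offset": [0, 0, -14], "gripper": 0.4}])

```text
time_s: 30.05
position: [0.5788, 0.2436, 0.4]
tcp_rot: [[0.887, 0.462, 0.008], [0.462, -0.887, 0.002], [0.008, 0.002, -1.0]]
force: [-0.0, 0.0, 0.2]
opening: 0.602
```

Call:
arm_command(targets=[{"rot": [0, 0, 0], "offset": [0, 0, 0], "gripper": 0.4}, {"rot": [0, 0, 0], "offset": [0, 0, 0], "gripper": 0.4}, {"rot": [0, 0, 0], "offset": [0, 0, 0], "gripper": 0.4}, {"rot": [0, 0, 0], "offset": [0, 0, 0], "gripper": 0.4}])

```text
time_s: 30.45
position: [0.577, 0.2431, 0.3932]
tcp_rot: [[0.887, 0.462, -0.003], [0.462, -0.887, -0.001], [-0.003, -0.001, -1.0]]
force: [-0.1, -0.3, -0.2]
opening: 0.601
```

```bash
python3 -c "
from h import *
a=cap('side','d6.png');b=cap('wrist','w2.png');s=bot.read_state();print(s['time_s'],s['position'])
cv2.imwrite('pics/f.png',np.hstack([cv2.resize(x['frame'],(400,300))[:,:,::-1] for x in (a,b)]))
o=np.array([.5775,.2433,.0]);print('tt centre',proj(b,[.578,.2425,.045]),proj(b,[.5775,.2433,.218]))
"
```

```text
30.55 [0.57728997 0.2431555  0.39382428]
tt centre [324.74333759 200.06158546] [324.71255167 237.43739931]
```

View pics/d6.png

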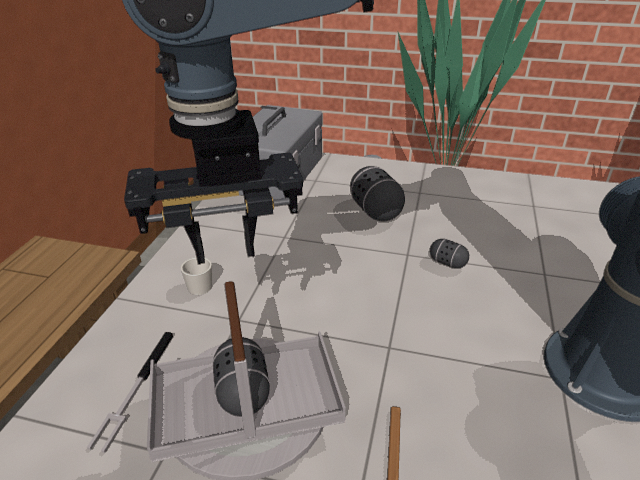

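View pics/w2.png

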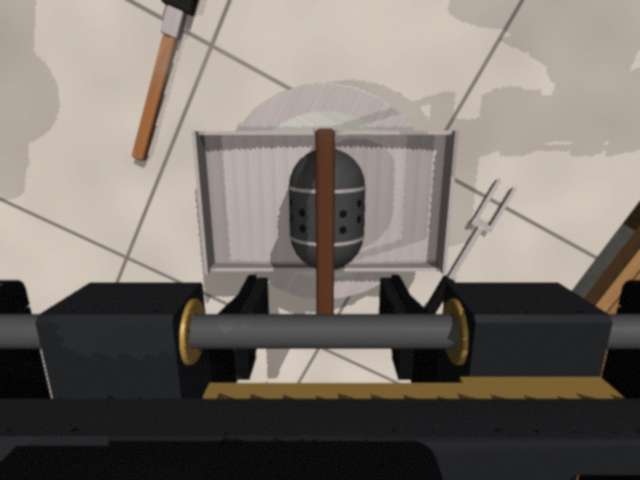

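The side and wrist views show the tray on the turntable and clear of the gripper, with the canister centred (wrist u 289–366, mid 327.5; bar at 325). Cup, brush and fork are where they were.

```bash
python3 -c "
from h import *
print(ticket.hand_in())"
```

```text
the job is handed in; nothing more can be done
None
```

The tray is standing centred on the turntable with the canister at rest on its middle, and I handed the job in at about 30.6 s of the 72 s allowed.

- **Lift and roll:** I gripped the bar, lifted the tray about 10 cm and carried it over the turntable with the canister still against its wall. Tilts of up to about 5.3° then rolled the canister to the middle, with a camera check after each step.
- **Hold:** The canister lay still in the air for about 7 s, with the tray level and its underside about 98 mm above the shelf.
- **Set-down:** I lowered the tray slowly, stopped when the wrist force reached about zero, then opened the gripper and drew back straight up.

**Last checks:** In the final wrist image the canister sits about 2 mm from the bar's line, and the side camera put it at +3 mm. The tray centre is within about 1 mm of the turntable centre I measured at the start. The cup, brush and fork are where they were.

**Disagreements:**
- The roll was not smooth. The canister stopped short once near −50 mm, then went from −9 to about +10 mm before settling at +5 mm.
- The side-camera position reads about 5 mm off near the end wall, and up to 4 mm off where the upright hides part of the canister.
- The grip force is fixed at half the maximum, less than the 60 N asked for, but I saw no slipping.

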